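Seat and lock the mandrel plate on the riveting fixture

ROBOT

A 6-joint arm with a two-finger parallel gripper is mounted at the origin on a cart in front of the work surface, level with it; the furniture and walls round the work are solid. World frame = base frame: x ahead of the robot, y to its left, z up, the work surface at z = 0. Lengths are in m, angles in rad, forces in N, time in s.
With the tool pointing down it reaches from about 0.35 to 0.775 m from the base axis. Payload 7.3 kg.
Tool frame: the origin (TCP) lies on the centre line of the jaws, within the pads' length; the fingertips stand 25 mm ahead of it and the grasp point (between the pads) lies 6 mm ahead of it; z points along the fingers, y is the direction in which the jaws open and shut (so a half turn about z gives the same grasp; the last joint's range is limited). The gripper opens to 92 mm and grips with 3 to 60 N. Pads are 19 mm wide; open, the fingers measure 130 mm over their backs; the gripper's body (75 mm by 190 mm) begins 47 mm behind the grasp point.
Start: joints at [-0.146, 0.342, 1.524, -0, 1.275, -0.146], TCP at [0.525, 0, 0.252] pointing down, gripper open.
Joint ranges: [-2.53, 2.53], [-0.77, 2.02], [0.04, 2.7], [-1, 4.14], [0.28, 2.66], [-3.11, 3.11]. Speed limits (rad/s): [2.57, 2.57, 3.14, 3.14, 3.14, 3.14].

INTERFACE

Orientations are given as [roll, pitch, yaw] about the fixed x, y, z axes, in that order (R = Rz(yaw) Ry(pitch) Rx(roll)).
In Python, from cell import telemetry, read_camera, workorder gives the robot as it stands.
- The arm moves only by the shell command python3 -m creep 'ROWS' [FORCE]. ROWS is JSON, one flat list of numbers, 5 for each row, row after row: the opening, from 0 (shut) to 1 (fully open), then the shift along the world's x, y, z in m, then the turn about the world's z in rad. A call has 1 to 12 rows; each row shifts and turns the pose as measured when the row begins; what a row does not reach is not made up. A row lasts 1/8 s, in which the tool goes at most 62.5 mm and 10.7 degrees, less where a joint would pass 70% of its speed; a pose out of reach is approached as far as the arm can. A call is refused whole if a number of a shift passes 0.0625 or a number of a turn 0.188, either way. A call with a gripper value outside its range is refused whole. The fingers move at their own pace and stop on an object; FORCE is the grip in N (left out, the last holds). Time passes only in rows, so rows that do not move let the fingers close. It gives the time, the measured TCP pose, the force and the opening at its end, in the units of the state.
- telemetry.observe(): the state, without advancing time (a new reading comes with each control period).
- read_camera(name): name is "scene" or "side" or "wrist"; returns a dict with "image" (400x640x3 uint8, red, green, blue), "fovy" (degrees; the focal length in pixels is half the picture's height over the tangent of half this angle, whatever the lens; pixels are square), "cx", "cy" (the principal point, pixels), "distortion" ([k1, k2, p1, p2, k3] as OpenCV has them; the pictures are not rectified), "R" (3x3) and "t" (3): a world point X has camera coordinates R X + t. Camera axes: x right, y down, z forward; pixel columns grow to the right and rows downward; lengths in m; the calibration is good to about 2 mm. A picture is of the moment at which its call begins. There is no depth.
- workorder.hand_in(): hands the job in, once; it reports no verdict.
The state is a dict: "time": time; "qpos": joint angles; "qvel": joint speeds; "joint_efforts": joint torques, N m; "tool_pos": TCP position; "tool_rot": TCP orientation; "contact_force": force on the tool from outside, world axes, zero at the start; "torque": the same for the moment, N m; "opening": finger opening in m.
Only numpy, scipy, OpenCV 4.12 (cv2) and the standard library are available. Lean on these libraries where they do the work, as an engineer would, in place of code of your own. Each camera call takes 0.05 s, during which the arm holds its last target.

TASK

The round plate of the pot-riveting fixture has been set over the centre post but is still riding on the tips of the three studs. Push it round by its pegs until its three holes find the studs and it drops down flat on the base, then swing the slotted washer on top of it fully home round the neck of the post so that the plate is locked on. Leave the loose pan handle that lies beside the fixture where it is.

Things in the scene. Friction and masses are not known exactly. Their poses are not given: they have to be found in the camera images.
- fixture: Grey fixture base bolted to the worktop (never moves): three ears, each with a bolt head, reach 122 mm from the centre (13 mm high, bolt heads 24 mm); inside them a round steel seat, its rest pads 20 mm above the worktop. Three studs stand on it and a post in its centre. Origin: centre of the underside, on the worktop, z up. Studs at 60, 180, 300 deg from its x axis, counter-clockwise from above.
- stud0 (a point): Centre of the tip of one of the three studs (the one at 180 deg): 12 mm across, 16 mm tall above the seat, tips 36 mm above the worktop, 56 mm from the centre. Each stud lies in the direction of an ear; from above they are hidden under the plate until they show in its holes.
- post_top (a point): Centre of the top of the centre post, 64 mm above the worktop: head 30 mm across from 64 down to 42 mm, below it a neck 18 mm across down to 32 mm, then a 30 mm collar down to the seat.
- plate: Loose round alloy plate, 180 mm across, 12 mm thick, about 0.75 kg; 31.4 mm bore over the post, three 16 mm through holes 56 mm from the centre at 60, 180, 300 deg from its x axis (any of three positions fits). Origin: centre of the underside. Starts level on the stud tips (36 mm up), 17 to 60 deg from fitting; aligned, it drops 16 mm by its own weight onto the seat, studs 4 mm proud of its top.
- peg_a (a point): Centre of the top of one of the two upright steel pegs on the plate, to turn it by: 14 mm across (21 mm flange in the lowest 3 mm), 42 mm tall above the plate's top, 72 mm from the plate's centre, 30 deg from the plate's x axis. Its axes are the plate's.
- peg_b (a point): Centre of the top of the other peg, opposite to peg_a, of the same size.
- washer_pivot (a point): Axis of the swing washer's pivot screw, at the height of the plate's top, 30 mm from the plate's centre on its -x side. Screw head 16 mm across, 13.5 mm above the plate. Its axes are the plate's.
- swing_washer (a joint): Swing washer: dark hooked flat piece, 60 mm long, upper face 7.5 mm above the plate, pivoted on the plate. 0 = fully open; grows as it turns clockwise from above; 1.40 rad = home at its stop, slot round the post's neck, under its head. Starts at 0 to 0.25. Light friction (0.02 N m) holds it where left. It goes in only when the plate is down: before that the head is in its way.
- thumb_pin (a point): Centre of the top of the washer's upright dark thumb pin, to push it by: 10 mm across, rising from 7.5 to 35.5 mm above the plate's top, 50 mm from the pivot axis. Its axes turn with the washer.
- pan_handle: Bystander: the black pan handle nearest the fixture, 168 mm long, 29 mm high, lying to its left behind a steel spanner. Origin: its middle, on the worktop; its length runs along its y axis.

How it is judged:
By the outcome, as a careful person would: the job done as asked, in the order asked, and still so for the second after the job is handed in, with the robot touching nothing.
It also fails if it takes over 42 s, if anything falls off the work surface, if the arm or the gripper's body presses on something with over 40 N, if the wrist force passes 120 N, or if a joint passes its speed limit or range.

## Working session

There is one attempt and no reset: what is moved stays moved. The work goes in short steps, Python scripts to look and compute and a shell command to move; the robot and the scene stay as the last step left them, time stands still between calls to the robot, and variables do not carry over. Pictures are saved under pics/ and viewed, and the job is handed in when it is done.

```bash
mkdir -p pics; ls; python3 - <<'E'
from cell import telemetry, read_camera
import cv2
print(telemetry.observe())
for n in ["scene","side","wrist"]:
    c=read_camera(n); cv2.imwrite(f"pics/{n}0.png",cv2.cvtColor(c["image"],cv2.COLOR_RGB2BGR))
    print(n,{k:c[k] for k in c if k!="image"})
E
```

```text
pics
{'time': 0.0, 'qpos': array([-1.46023067e-01,  3.42716851e-01,  1.52501206e+00, -1.56212520e-05,
        1.27537874e+00, -1.46010496e-01]), 'qvel': array([-0.00016584, -0.00053992, -0.00054391, -0.00027487,  0.00155548,
       -0.00079273]), 'joint_efforts': array([ 7.61924657e-04, -4.31245601e+01, -2.44219762e+01,  7.17750052e-02,
        5.59406646e-02, -1.04314388e-04]), 'tool_pos': array([5.24637839e-01, 5.89842696e-05, 2.51049705e-01]), 'tool_rot': array([-3.14009160e+00, -2.05641975e-04,  1.57078816e+00]), 'contact_force': array([-0.11012955, -0.12823882,  0.39200238]), 'torque': array([ 0.0219193 ,  0.00036756, -0.02967136]), 'opening': 0.09145335780893653}
scene {'fovy': 51.86418184874407, 'cx': 326.19976214466226, 'cy': 193.8507047709151, 'distortion': array([-0.08922933,  0.        ,  0.        ,  0.        ,  0.        ]), 'R': array([[ 0.70982945, -0.70409193,  0.01991748],
       [-0.4412809 , -0.466561  , -0.7665455 ],
       [ 0.54901122,  0.53532736, -0.64188106]]), 't': array([-0.34191151,  0.3639549 ,  0.58166085])}
side {'fovy': 52.01720671165793, 'cx': 317.52325733922254, 'cy': 198.48534320787905, 'distortion': array([-0.04038316,  0.        ,  0.        ,  0.        ,  0.        ]), 'R': array([[ 0.9168683 , -0.39886743,  0.01604035],
       [-0.18203071, -0.45351602, -0.87246091],
       [ 0.3552708 ,  0.79701192, -0.48842058]]), 't': array([-0.49505356,  0.22428269,  0.60734046])}
wrist {'fovy': 64.32200525543658, 'cx': 319.83111109342394, 'cy': 199.2491525847858, 'distortion': array([-0.06460326,  0.        ,  0.        ,  0.        ,  0.        ]), 'R': array([[ 9.99996135e-01,  7.11530356e-05, -2.77936613e-03],
       [ 8.50194116e-04, -9.59611499e-01,  2.81327296e-01],
       [-2.64709441e-03, -2.81328572e-01, -9.59607851e-01]]), 't': array([-0.52429775, -0.03572572,  0.39239044])}
```

View pics/scene0.png

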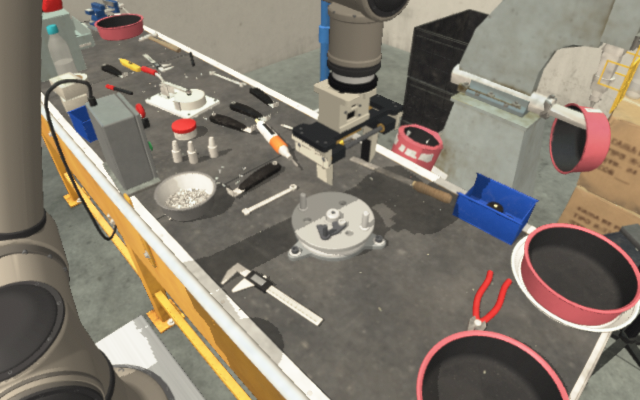

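View pics/side0.png

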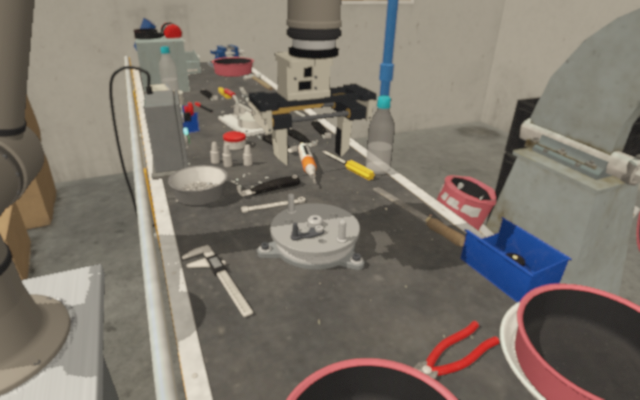

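View pics/wrist0.png

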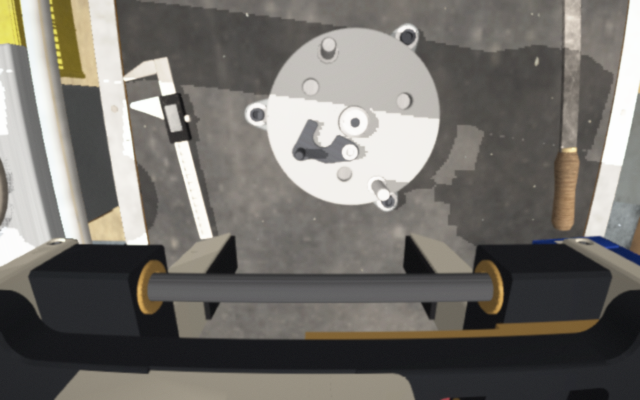

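```bash
cat > h.py <<'E'
import numpy as np, cv2
from cell import telemetry, read_camera
def K(c):
    f=200/np.tan(np.radians(c["fovy"])/2); return np.array([[f,0,c["cx"]],[0,f,c["cy"]],[0,0,1.]])
def ray(c,uv,z):
    p=cv2.undistortPoints(np.array([[uv]],float),K(c),c["distortion"])[0,0]
    R=np.array(c["R"]);C=-R.T@c["t"];d=R.T@np.array([p[0],p[1],1]);return C+d*(z-C[2])/d[2]
def proj(c,P):
    return cv2.projectPoints(np.array(P,float).reshape(-1,1,3),cv2.Rodrigues(np.array(c["R"]))[0],np.array(c["t"]),K(c),c["distortion"])[0][:,0]
def shot(n,name,crop=None,s=1):
    c=read_camera(n);im=cv2.cvtColor(c["image"],cv2.COLOR_RGB2BGR)
    if crop: x0,y0,x1,y1=crop; im=im[y0:y1,x0:x1]
    im=cv2.resize(im,None,fx=s,fy=s,interpolation=cv2.INTER_CUBIC); cv2.imwrite(f"pics/{name}.png",im); return c
E
python3 - <<'E'
from h import *
c=shot("wrist","w1",(230,10,460,220),2.8)
for n in("scene","side"): 
    c2=shot(n,n+"1",(230,150,410,290),4)
E
```

```text
(no output)
```

View pics/w1.png

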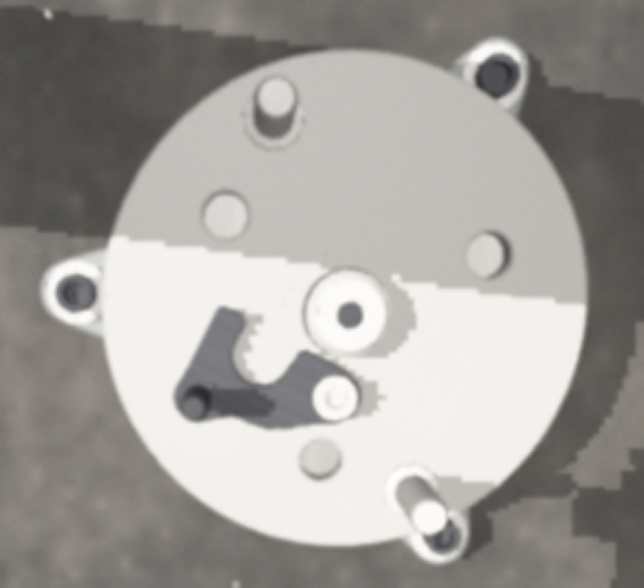

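View pics/scene1.png

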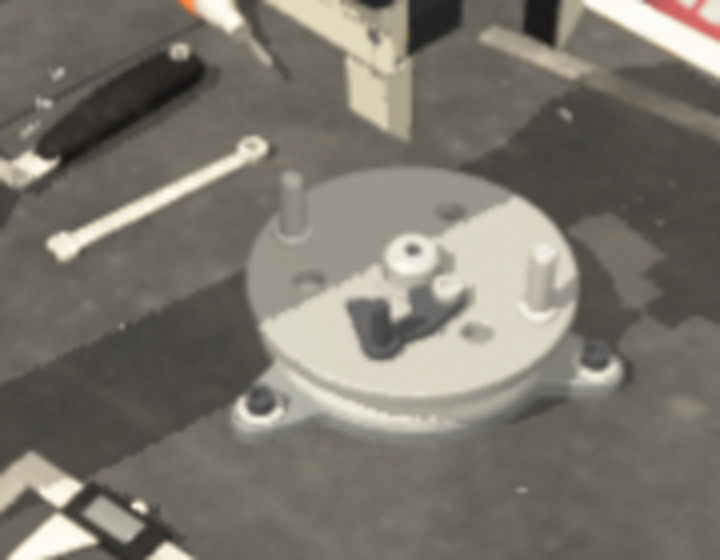

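```bash
python3 - <<'E'
from h import *
c=read_camera("wrist")
P={"post":(347,312,.064),"pegA":(276,97,.09),"pegB":(431,517,.09),"h1":(226,214,.048),"h2":(489,255,.048),"h3":(320,459,.048),"piv":(335,398,.0615),"thumb":(195,403,.0835),"e1":(498,75,.024),"e2":(75,292,.024),"e3":(441,538,.024)}
W={k:ray(c,(u/2.8+230-.3,v/2.8+10-.3),z) for k,(u,v,z) in P.items()}
o=W["post"][:2]
for k,w in W.items(): d=w[:2]-o; print(k,w.round(4),"r",np.hypot(*d).round(4),"ang",np.degrees(np.arctan2(d[1],d[0])).round(1))
print("ears mean",np.mean([W[k] for k in("e1","e2","e3")],0),"holes mean",np.mean([W[k] for k in("h1","h2","h3")],0),"pegs",(W["pegA"]+W["pegB"])/2)
d=W["thumb"]-W["piv"]; print("washer",np.hypot(*d[:2]),np.degrees(np.arctan2(d[1],d[0])))
E
```

```text
post [0.5582 0.0622 0.064 ] r 0.0 ang 0.0
pegA [0.5322 0.1281 0.09  ] r 0.0709 ang 111.6
pegB [ 0.5865 -0.0056  0.09  ] r 0.0734 ang -67.3
h1 [0.5153 0.0961 0.048 ] r 0.0547 ang 141.7
h2 [0.6113 0.0822 0.048 ] r 0.0568 ang 20.7
h3 [0.5509 0.006  0.048 ] r 0.0566 ang -97.4
piv [0.5549 0.0315 0.0615] r 0.0309 ang -96.1
thumb [0.5054 0.0328 0.0835] r 0.0604 ang -150.9
e1 [0.6169 0.1483 0.024 ] r 0.1042 ang 55.7
e2 [0.4547 0.0683 0.024 ] r 0.1037 ang 176.6
e3 [ 0.605  -0.0331  0.024 ] r 0.1061 ang -63.8
ears mean [0.55887716 0.06118442 0.024     ] holes mean [0.5592057 0.061444  0.048    ] pegs [0.55935288 0.06128663 0.09      ]
washer 0.049531878473835764 178.4908218756509
```

```bash
python3 -m creep '[0.45,0.03,-0.003,0,0.125, 0.45,0.03,-0.003,-0.03,0.125, 0.45,0,0,-0.04,0.125, 0.45,0,0,0,0]'; python3 - <<'E'
from h import *
print(telemetry.observe()["tool_pos"],telemetry.observe()["tool_rot"],telemetry.observe()["opening"])
c=shot("wrist","w2")
E
```

```text
time: 0.85
tool_pos: [0.5868, -0.0062, 0.1808]
tool_rot: [3.14, 0.0, 1.956]
contact_force: [0.2, -0.7, 0.2]
opening: 0.0564
[ 0.58684285 -0.006153    0.18075506] [3.13990741e+00 3.60529640e-04 1.95600626e+00] 0.056411691306934915
```

View pics/w2.png

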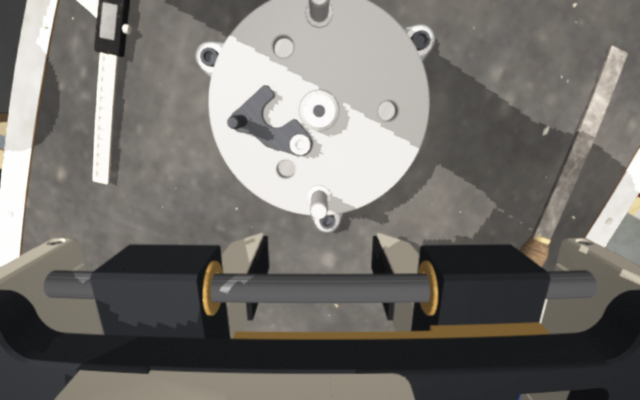

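```bash
python3 - <<'E'
from h import *
c=cv2.imread("pics/w2.png")[150:260,250:400]; cv2.imwrite("pics/w2c.png",cv2.resize(c,None,fx=4,fy=4,interpolation=cv2.INTER_CUBIC))
c=read_camera("wrist")
print(ray(c,(319,195),.09), ray(c,(319.5,110),.064))
E
```

```text
[0.58357903 0.00530845 0.09      ] [0.56131474 0.06166717 0.064     ]
```

View pics/w2c.png

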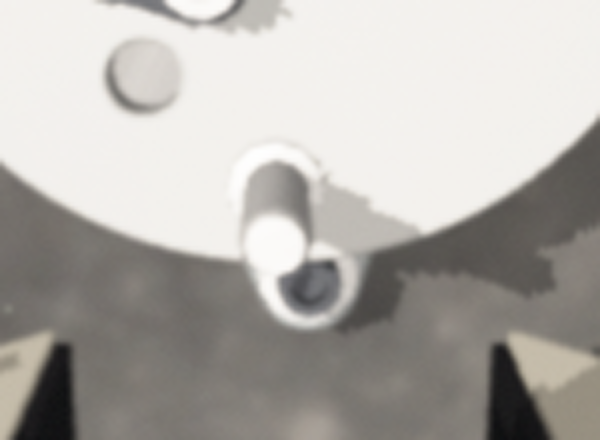

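```bash
python3 -m creep '[0.45,-0.001,0,-0.04,0, 0.45,0,0,-0.04,0, 0.45,0,0,-0.016,0, 0.28,0,0,0,0, 0.28,0,0,0,0]'; python3 - <<'E'
from h import *
c=shot("wrist","w3"); shot("side","s3",(230,150,410,290),4)
E
```

```text
time: 1.58
tool_pos: [0.5936, -0.0071, 0.0979]
tool_rot: [3.117, 0.014, 1.947]
contact_force: [-1.4, -0.2, -0.7]
opening: 0.0274
```

View pics/w3.png

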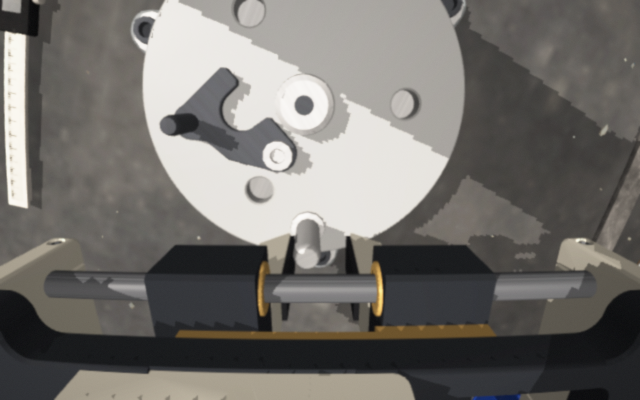

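View pics/s3.png

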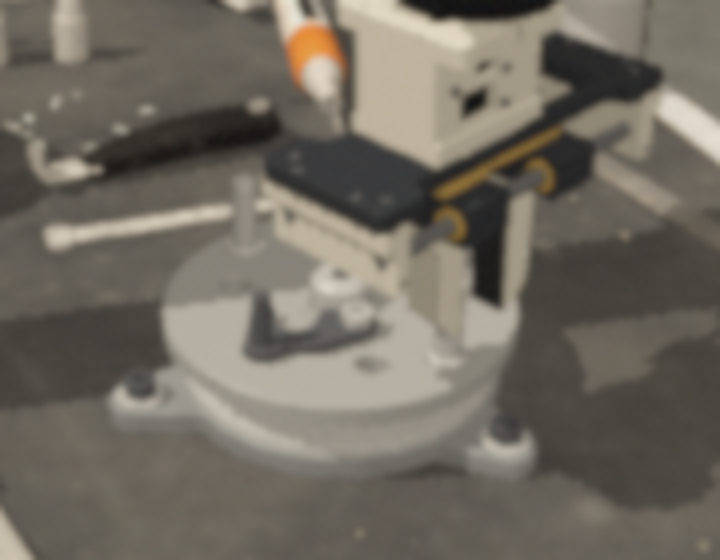

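```bash
python3 -m creep '[0.28,0,0,0,0]';  python3 -m creep '[0.28,0,0,-0.005,0]'
```

```text
time: 1.8
tool_pos: [0.5929, -0.0073, 0.0982]
tool_rot: [3.118, 0.014, 1.947]
contact_force: [-2.5, -0.8, -1.5]
opening: 0.0258
time: 1.92
tool_pos: [0.593, -0.0075, 0.0939]
tool_rot: [3.117, 0.014, 1.947]
contact_force: [-3.3, -1.7, 1.6]
opening: 0.0257
```

```bash
python3 -m creep '[0.28,0.0045,0.003,-0.004,0.07, 0.28,0.0042,0.0032,-0.004,0.07, 0.28,0.004,0.0035,-0.002,0.07, 0.28,0.0037,0.0037,0,0.07, 0.28,0.0035,0.0038,0,0.07, 0.28,0.0033,0.004,0,0.07]'; python3 - <<'E'
from h import *
c=shot("wrist","w4"); shot("scene","s4",(230,150,410,290),4)
E
```

```text
time: 2.68
tool_pos: [0.6131, 0.0099, 0.0838]
tool_rot: [3.128, 0.014, 2.381]
contact_force: [-3.8, -4.3, 2.0]
opening: 0.0261
```

View pics/w4.png

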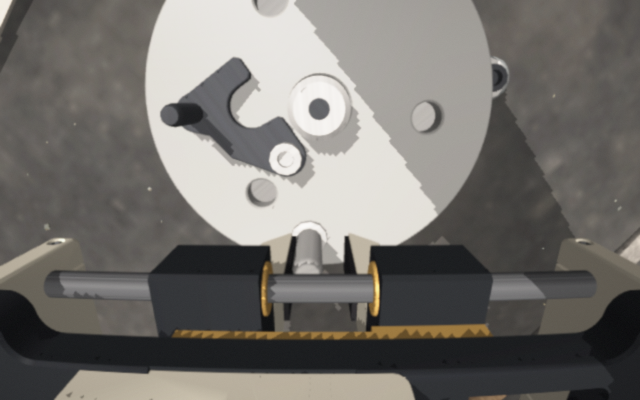

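View pics/s4.png

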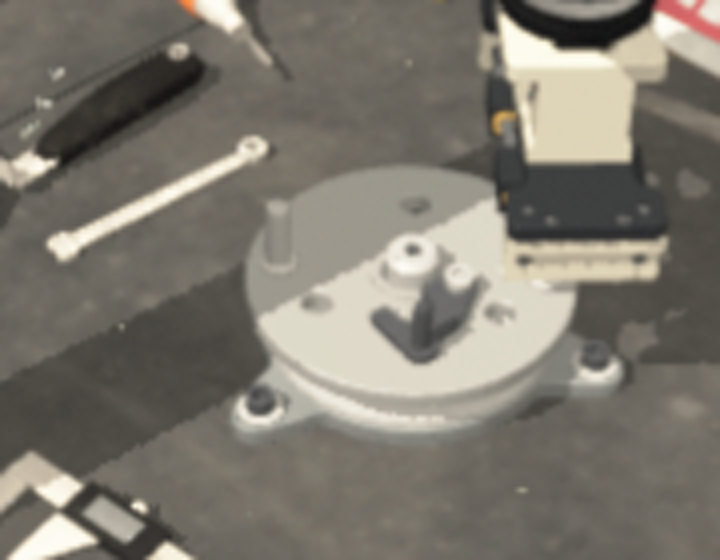

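```bash
python3 - <<'E'
from h import *
c=read_camera("wrist")
o=ray(c,(319,107),.064)
print(o)
for p in((426,117),(262,192),(270,-1)):
    w=ray(c,p,.048); d=w-[.5593,.0613,0]; d2=w-o; print(w,[ (np.degrees(np.arctan2(e[1],e[0]))).round(1) for e in(d,d2)])
E
```

```text
[0.55911322 0.06234622 0.064     ]
[0.60140254 0.09944901 0.048     ] [np.float64(42.2), np.float64(41.3)]
[0.57035101 0.0084036  0.048     ] [np.float64(-78.2), np.float64(-78.2)]
[0.50696718 0.0801916  0.048     ] [np.float64(160.2), np.float64(161.1)]
```

```bash
python3 -m creep '[0.28,0.0028,0.003,0,0.056, 0.28,0.0027,0.0032,0,0.056, 0.28,0.0025,0.0034,0,0.056, 0.28,0.0013,0.0018,0,0.03, 0.28,0.0013,0.0018,0,0.03]'; python3 - <<'E'
from h import *
shot("scene","s5",(230,150,410,290),4)
c=shot("wrist","w5")
E
```

```text
time: 3.45
tool_pos: [0.6229, 0.0223, 0.0833]
tool_rot: [3.129, 0.013, 2.605]
contact_force: [-0.1, -0.1, 0.0]
opening: 0.0261
```

View pics/w5.png

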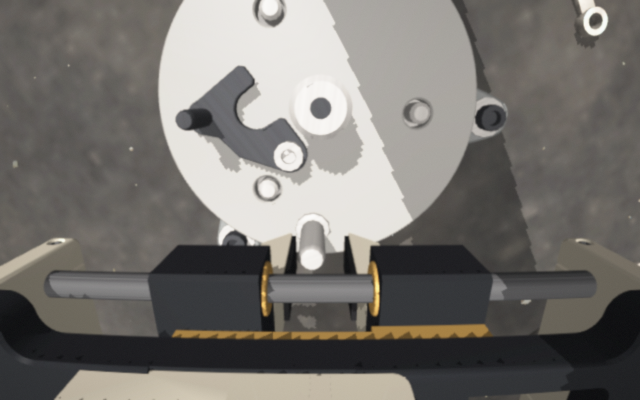

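View pics/s5.png

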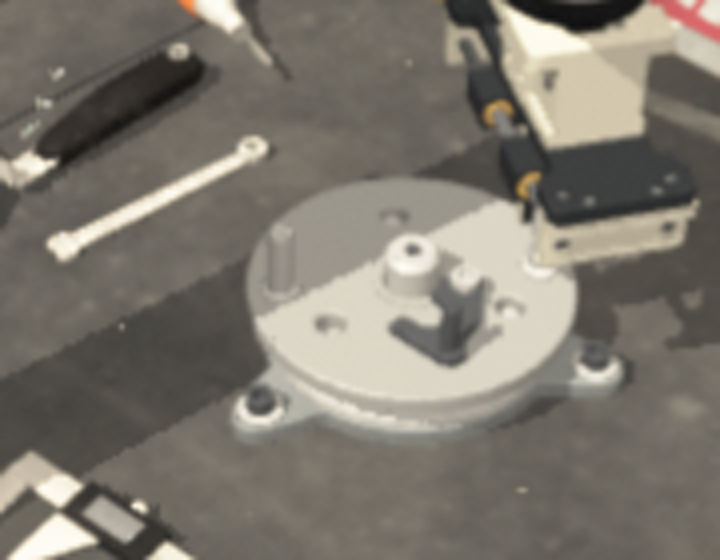

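```bash
python3 -m creep '[0.28,0,0,0.05,0, 0,0,0,0.04,0, 0,0,0,0,0]'; python3 - <<'E'
from h import *
c=shot("wrist","w6",(150,0,500,270),2.2)
E
```

```text
time: 3.92
tool_pos: [0.6237, 0.0236, 0.1755]
tool_rot: [3.127, 0.014, 2.603]
contact_force: [0.3, -0.3, 0.0]
opening: 0.0101
```

View pics/w6.png

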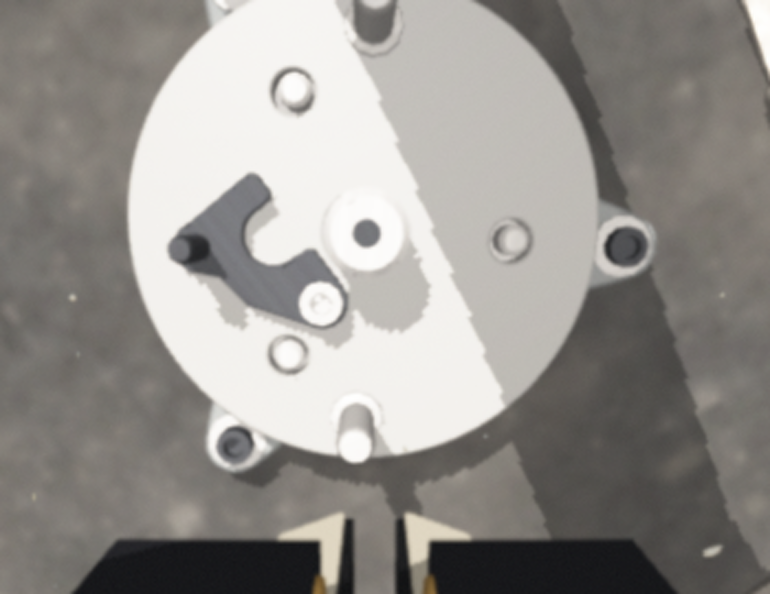

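```bash
python3 - <<'E'
from h import *
c=read_camera("wrist")
P={"post":(366,231,.064),"th":(183,249,.0675),"piv":(320,303,.0455),"pegB":(356,446,.074),"s1":(294,91,.036),"s2":(512,239,.036),"s3":(289,354,.036)}
W={k:ray(c,(u/2.2+150-.3,v/2.2-.3),z) for k,(u,v,z) in P.items()}
for k,w in W.items(): d=w-W["post"]; print(k,w.round(4),np.hypot(*d[:2]).round(4),np.degrees(np.arctan2(d[1],d[0])).round(1))
d=W["th"]-W["piv"]; a=np.degrees(np.arctan2(d[1],d[0]));print(np.hypot(*d[:2]),a)
p=W["piv"][:2]
for t in np.arange(0,85,10):
    b=np.radians(a-t); r=np.array([np.cos(b),np.sin(b)]); tn=np.array([r[1],-r[0]])
    pin=p+.05*r; print(t,pin.round(4),"push dir",np.degrees(np.arctan2(tn[1],tn[0])).round(0),"tcp", (pin-tn*.028).round(4))
print(telemetry.observe()["opening"])
E
```

```text
post [0.5569 0.0616 0.064 ] 0.0 0.0
th [0.5304 0.0066 0.0675] 0.061 -115.7
piv [0.5703 0.0338 0.0455] 0.0309 -64.3
pegB [0.617  0.0214 0.074 ] 0.0723 -33.8
s1 [0.5022 0.0646 0.036 ] 0.0548 176.9
s2 [0.5875 0.1073 0.036 ] 0.0549 56.2
s3 [0.5813 0.012  0.036 ] 0.0553 -63.8
0.04824089159901495 -145.75143948679982
0 [0.529  0.0057] push dir 124.0 tcp [ 0.5447 -0.0175]
10 [0.5247 0.0133] push dir 114.0 tcp [ 0.5362 -0.0123]
20 [0.5218 0.0215] push dir 104.0 tcp [ 0.5287 -0.0057]
30 [0.5204 0.0301] push dir 94.0 tcp [0.5225 0.0022]
40 [0.5206 0.0388] push dir 84.0 tcp [0.5177 0.0109]
50 [0.5222 0.0474] push dir 74.0 tcp [0.5146 0.0204]
60 [0.5253 0.0555] push dir 64.0 tcp [0.5131 0.0303]
70 [0.5297 0.063 ] push dir 54.0 tcp [0.5134 0.0403]
80 [0.5354 0.0696] push dir 44.0 tcp [0.5154 0.0501]
0.0024452425265241344
```

```bash
python3 -m creep '[0,-0.012,-0.007,0,0.165, 0,-0.012,-0.007,0,0.165, 0,-0.012,-0.007,0,0.165, 0,-0.012,-0.007,0,0.165, 0,-0.012,-0.007,0,0.165, 0,-0.012,-0.007,0,0.165, 0,-0.006,-0.003,0,0.15, 0,0,0,0,0]'; python3 - <<'E'
from h import *
print(telemetry.observe()["qpos"])
E
```

```text
time: 5.03
tool_pos: [0.5355, -0.0207, 0.1582]
tool_rot: [3.12, -0.01, -2.506]
contact_force: [0.3, 0.1, 0.5]
opening: 0.0002
[-0.18567306  0.46507062  1.61006487  0.00803118  1.08940163 -2.3952636 ]
```

```bash
python3 -m creep '[0,0.006,-0.001,0,0, 0,0.006,0,-0.02,-0.02, 0,0,0,0,0]'; python3 -m creep '[0,0,0,-0.02,0, 0,0,0,-0.015,0]'
```

```text
time: 5.4
tool_pos: [0.5489, -0.0213, 0.1364]
tool_rot: [3.119, -0.011, -2.534]
contact_force: [-0.3, -0.3, 0.8]
opening: 0.0005
time: 5.65
tool_pos: [0.5506, -0.0213, 0.1023]
tool_rot: [3.122, -0.008, -2.536]
contact_force: [0.1, 0.0, -0.0]
opening: 0.0006
```

```bash
python3 -m creep '[0,-0.003,0,-0.014,0, 0,0,0,-0.01,0, 0,0,0,-0.003,0]'; python3 - <<'E'
from h import *
c=shot("wrist","w7");shot("side","s7",(200,150,380,290),4)
E
```

```text
time: 6.02
tool_pos: [0.5475, -0.0212, 0.0737]
tool_rot: [3.121, -0.009, -2.536]
contact_force: [0.8, -0.0, 0.0]
opening: 0.0006
```

View pics/w7.png

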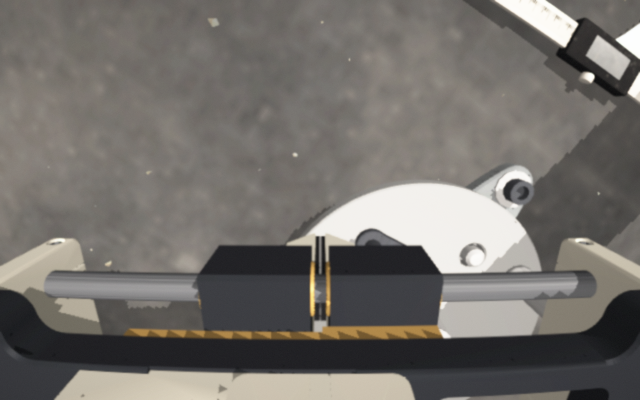

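View pics/s7.png

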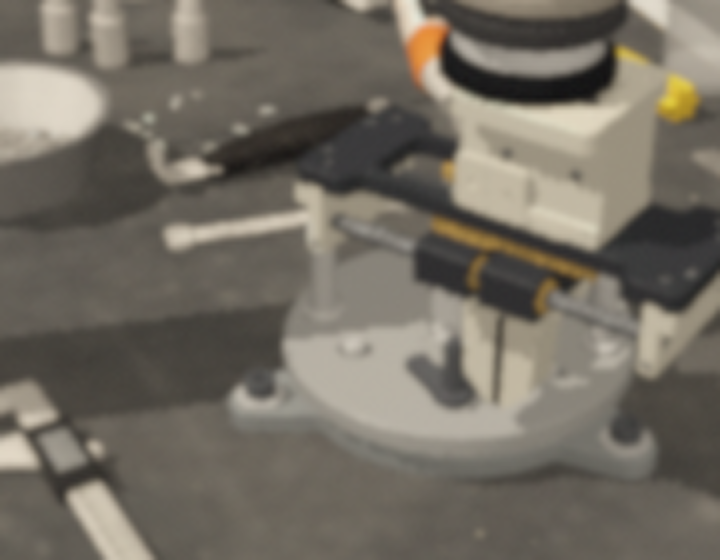

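```bash
python3 -m creep '[0,-0.0028,0.0037,0,0, 0,-0.0044,0.0024,0,-0.087, 0,-0.0041,0.0028,0,-0.087, 0,-0.0039,0.0031,0,-0.087, 0,-0.0036,0.0035,0,-0.087]'
```

```text
time: 6.75
tool_pos: [0.5294, -0.0051, 0.0765]
tool_rot: [3.125, -0.004, -2.895]
contact_force: [0.1, -0.2, -0.8]
opening: 0.0008
```

```bash
python3 -m creep '[0,-0.0038,0.0032,-0.001,-0.087, 0,-0.003,0.0042,-0.001,-0.087, 0,-0.0025,0.0043,0,-0.087, 0,-0.0023,0.0044,0,-0.087]'; python3 - <<'E'
from h import *
shot("scene","s8",(230,150,410,290),4)
E
```

```text
time: 7.25
tool_pos: [0.5181, 0.0118, 0.0768]
tool_rot: [3.126, 0.0, 3.029]
contact_force: [-0.1, -0.5, -0.5]
opening: 0.0003
```

View pics/s8.png

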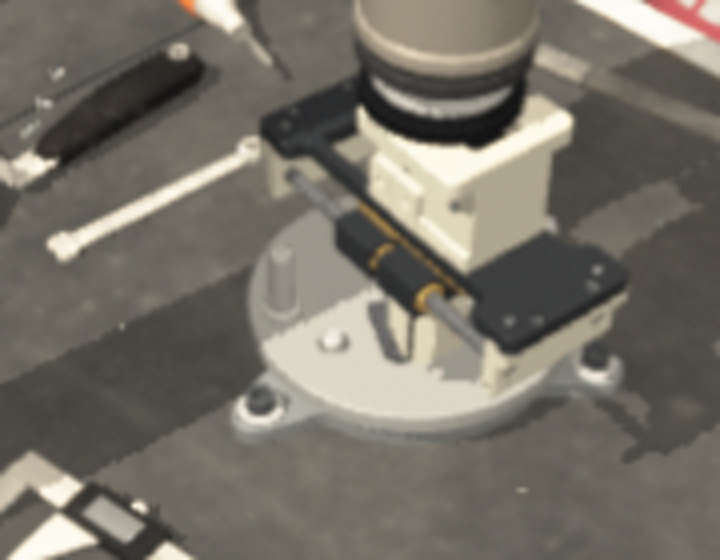

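```bash
python3 -m creep '[0,-0.002,0.004,-0.001,-0.087, 0,-0.0014,0.0047,-0.001,-0.087, 0,-0.001,0.0049,0,-0.087, 0,-0.0006,0.005,0,-0.087]'; python3 - <<'E'
from h import *
shot("scene","s9",(230,150,410,290),4);shot("wrist","w9")
E
```

```text
time: 7.8
tool_pos: [0.5132, 0.0313, 0.0766]
tool_rot: [3.125, 0.003, 2.672]
contact_force: [-0.5, -1.1, 0.3]
opening: 0.0005
```

View pics/s9.png

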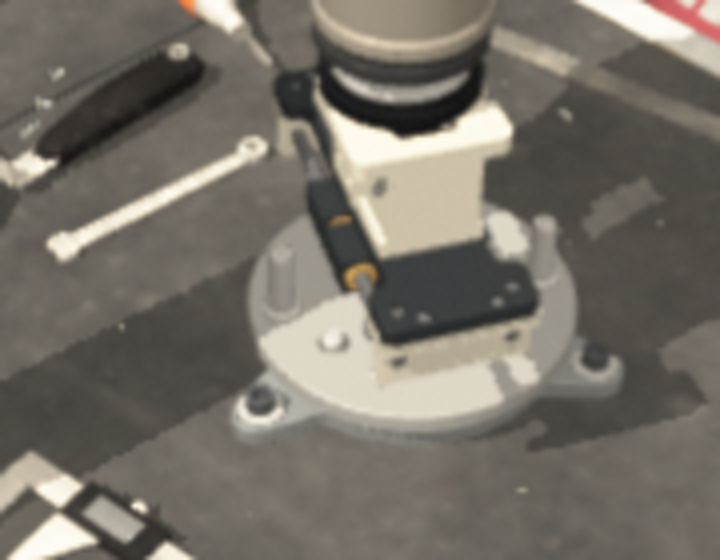

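View pics/w9.png

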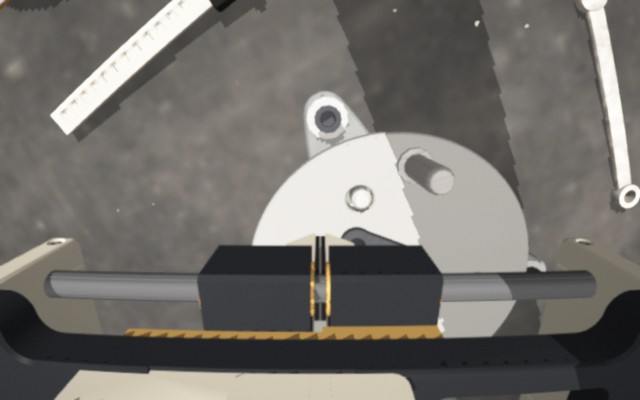

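```bash
python3 -m creep '[0,-0.0005,0.0045,-0.001,-0.087, 0,0,0.0048,-0.001,-0.087]'; python3 -m creep '[0,0,0.0048,0,-0.087]';  python3 -m creep '[0,0.0008,0.0045,0,-0.08]'
```

```text
time: 8.15
tool_pos: [0.5131, 0.0405, 0.0753]
tool_rot: [3.125, 0.005, 2.502]
contact_force: [-0.1, -0.4, 0.3]
opening: 0.0002
time: 8.28
tool_pos: [0.5132, 0.0453, 0.0755]
tool_rot: [3.125, 0.005, 2.415]
contact_force: [0.3, -0.7, -0.7]
opening: 0.0002
time: 8.4
tool_pos: [0.5138, 0.0495, 0.0757]
tool_rot: [3.125, 0.005, 2.336]
contact_force: [-2.2, -3.9, -1.0]
opening: 0.0001
```

```bash
python3 -m creep '[0,0.0015,0.0015,0,0]'; python3 -m creep '[0,0.0015,0.0015,0,0, 0,0.0015,0.0015,0,0]'; python3 - <<'E'
from h import *
shot("side","s10",(200,150,380,290),4);shot("wrist","w10")
E
```

```text
time: 8.52
tool_pos: [0.5146, 0.0506, 0.0756]
tool_rot: [3.127, 0.004, 2.34]
contact_force: [-4.5, -4.1, 1.2]
opening: 0.0005
time: 8.78
tool_pos: [0.515, 0.0511, 0.0754]
tool_rot: [3.134, 0.002, 2.349]
contact_force: [-7.7, -10.4, 4.0]
opening: 0.0003
```

View pics/s10.png

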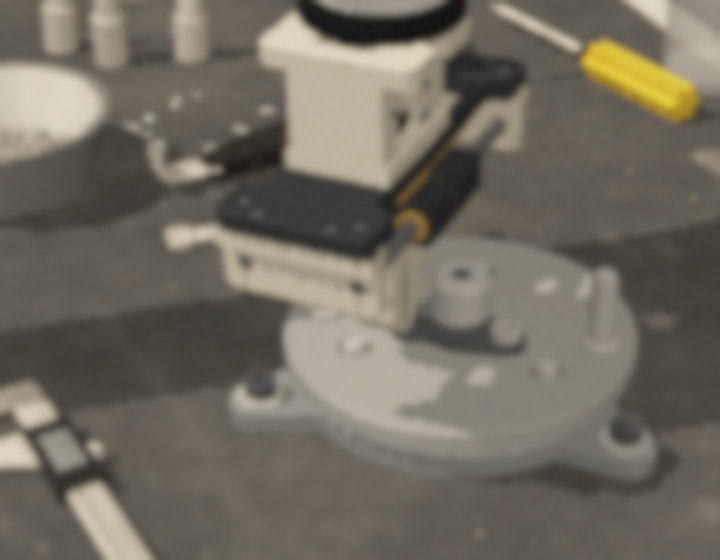

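View pics/w10.png

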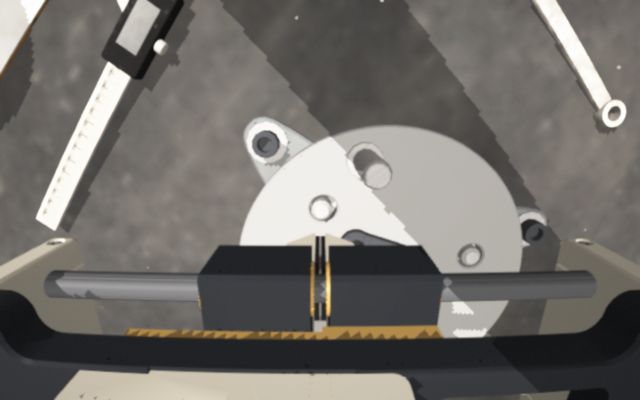

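```bash
python3 -m creep '[0,-0.006,-0.006,0,0, 0,-0.012,-0.012,0,0, 0,0,0,0.05,0, 0,0,-0.03,0.05,0, 0,0,-0.05,0.03,0, 0,0,-0.03,0,0, 0,0,0,0,0]'; python3 - <<'E'
from h import *
for n in("scene","side"):shot(n,n+"11",(230,150,410,290),4)
shot("wrist","w11")
E
```

```text
time: 9.75
tool_pos: [0.4929, -0.083, 0.2099]
tool_rot: [3.133, 0.004, 2.361]
contact_force: [0.2, 0.5, 0.0]
opening: 0.0007
```

View pics/scene11.png

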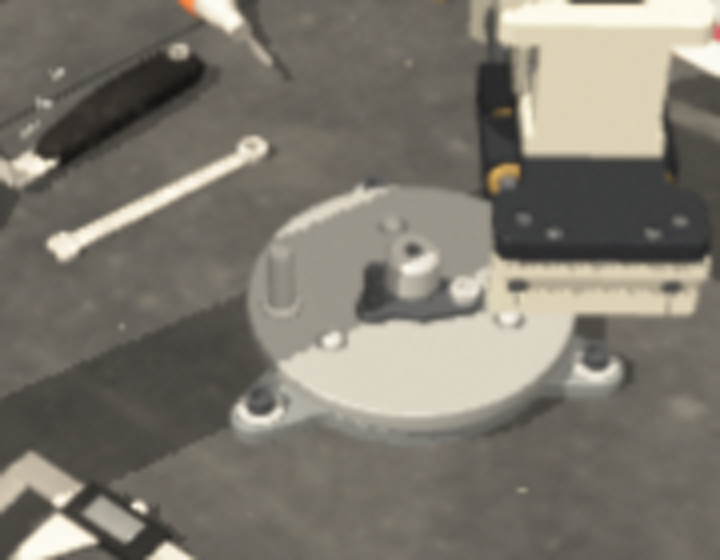

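View pics/w11.png

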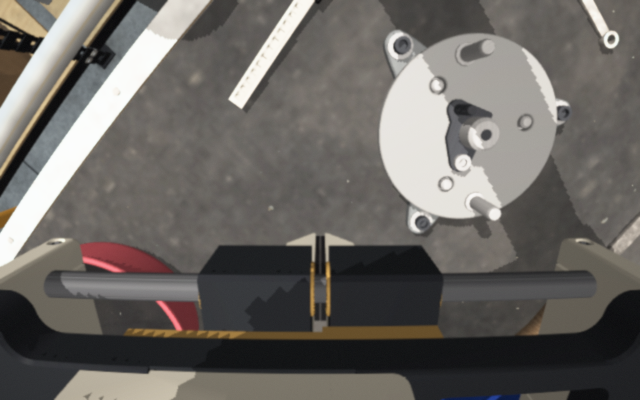

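View pics/side11.png

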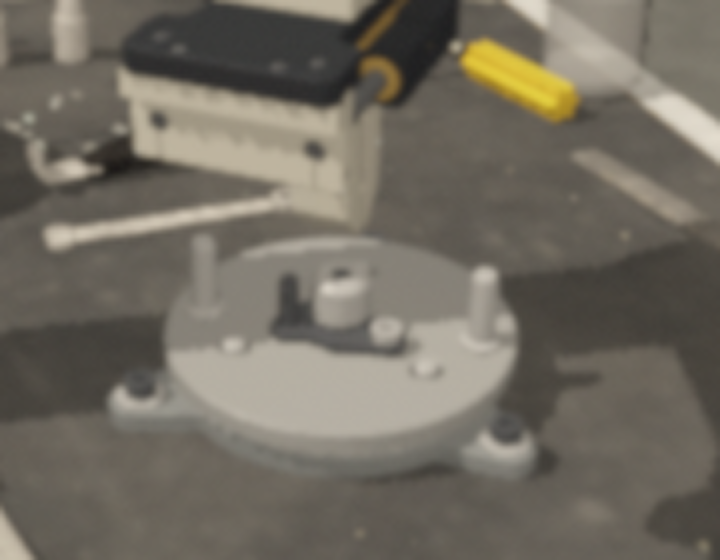

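```bash
python3 - <<'E'
from h import *
c=shot("wrist","w12",(400,60,560,220),5-.3)
E
python3 - <<'E'
import cv2
im=cv2.imread("pics/w11.png")[80:190,420:530]; cv2.imwrite("pics/w12b.png",cv2.resize(im,None,fx=5,fy=5,interpolation=cv2.INTER_CUBIC))
E
```

```text
(no output)
```

View pics/w12b.png

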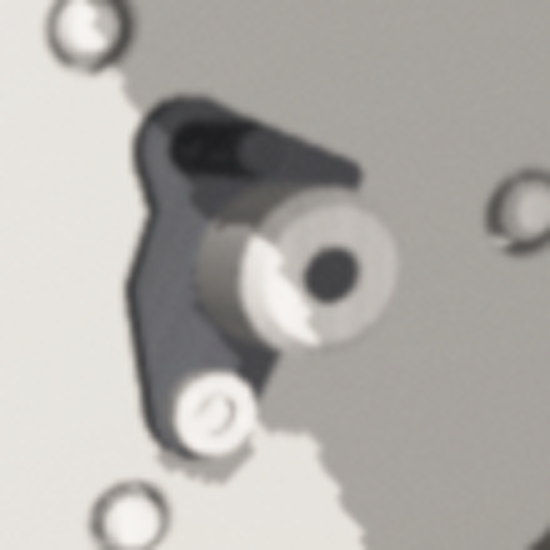

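```bash
python3 - <<'E'
from h import *
c=read_camera("wrist")
q=lambda u,v,z: ray(c,(u/5+420-.4,v/5+80-.4),z)
post=q(320,270,.064);piv=q(213,412,.0455)
for nm,p in(("top",q(262,155,.0675)),("base",q(192,150,.0395))):
    d=p-piv; print(nm,p,np.hypot(*d[:2]),np.degrees(np.arctan2(d[1],d[0])))
print(post,piv,[q(*s,.036) for s in((92,25),(530,212),(133,518))])
E
```

```text
top [0.53252032 0.06481865 0.0675    ] 0.04861114224996981 143.49127198012107
base [0.53204181 0.06493226 0.0395    ] 0.04906372628102413 143.71708689695762
[0.55673154 0.06156318 0.064     ] [0.57159231 0.03589768 0.0455    ] [array([0.50224806, 0.06636421, 0.036     ]), array([0.5890902, 0.1081937, 0.036    ]), array([0.58150415, 0.01289189, 0.036     ])]
```

```bash
python3 - <<'E'
import cv2
im=cv2.imread("pics/w6.png")[150:350,150:370]; cv2.imwrite("pics/w6z.png",cv2.resize(im,None,fx=3,fy=3,interpolation=cv2.INTER_CUBIC))
E
```

```text
(no output)
```

View pics/w6z.png

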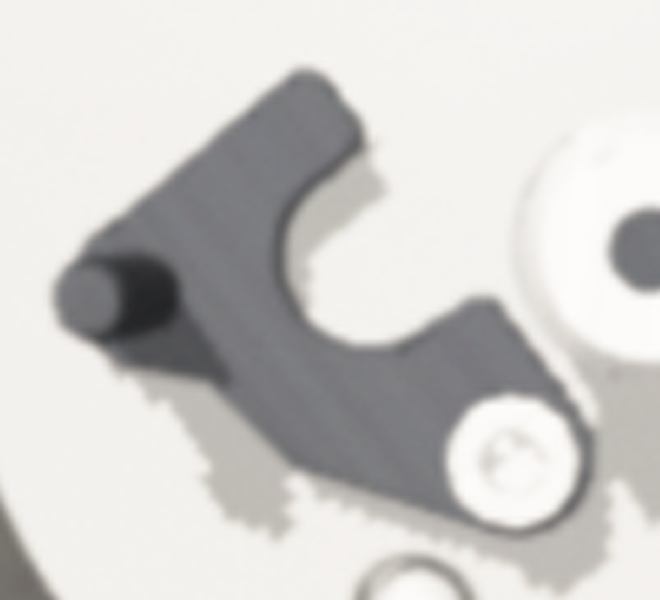

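```bash
python3 - <<'E'
from cell import workorder, telemetry
print(telemetry.observe()["contact_force"]); print(workorder.hand_in())
E
```

```text
[ 0.44148372 -0.886411    0.64979157]
the job is handed in; nothing more can be done
None
```

The plate is down flat and the washer is home round the post's neck. I handed the job in at about 10 s of the 42 s limit.

- **Plate:** I placed the partly open fingers either side of `peg_b` and pushed the plate about 34° counter-clockwise until it dropped onto the seat. All three studs then showed in the holes. Pushing force stayed around 6 N and fell to zero when the plate dropped.
- **Washer:** I pushed the thumb pin with the closed fingers until the washer stopped hard at about 13 N. It had turned about 1.23 rad. I could not measure its starting angle directly, but this agrees with the 1.40 rad stop if it started near 0.17 rad. The last wrist picture shows the slot round the neck, under the head. The pin angle was 143.6°, against about 146.7° estimated from the slot's shape, so the two differ by about 3°, within my measuring error.
- **Robot and pan handle:** The gripper is raised and clear of everything, with no contact force beyond sensor noise. I never went near the pan handle. It looked unchanged in the scene pictures, though I did not measure its pose.
- **Disagreements:** The tool drifted several millimetres on some moves: 7 mm in x while going down to the peg and 17 mm in z during the large turn. I corrected the z drift; the x drift started the push with the finger already on the peg, which moved about 2 mm. It did not affect the result.

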